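# Shut the desk box that holds the ink pad

## Task

Two walnut boxes stand open on the desk. Close the one that has the flat ink pad in it: push its lid over from behind, past upright, and let it fall shut by its own weight without pressing it down. Leave the other box, with the eraser in it, open.

Things in the scene. Friction and masses are not known exactly. Their poses are not given: they have to be found in the camera images.
- pad_box: Walnut box, 127 x 166 x 73 mm shut, fixed, the ink pad in it. Origin: centre of its underside, on the desk. x points from its front to its hinge side, y along the hinge, z up. Hinge line: parallel to y at x = +61, z = 53 mm. Lower part 53 mm high, inside 101 x 152 mm, floor 6 mm thick. The hinge side faces away from the robot, turned up to 29 degrees.
- pad_box_lid (a joint): Lid, rad: 0 shut, 1.75 (100 degrees, stop) open, leaning back. Tray 117 mm from hinge to front edge, 164 mm wide, 19 mm deep, 7 mm tab at the middle of that edge. Open, its edge is 165 mm above the desk; its outer face, on the +x side, is at box x = +100 mm there, +80 mm near the hinge. No spring: balances near 1.35, falls shut alone below about 1.1, in 1 to 2 s.
- eraser_box: A second box of the same make, size, axes and origin, also open, fixed; an eraser lies in it. Either box may be on the left or on the right. To be left open.
- eraser_box_lid (a joint): Lid of the eraser_box, in rad, same meaning; stands open at about 1.75.
- stamp_pad: The ink pad: flat red tin, 65 x 88 x 15 mm, loose, lying flat on the floor of pad_box. Origin: centre of its underside.
Mind the look-alikes: they are no part of the job. Several things have the shape of the stamp_pad; the one meant has the colours described above.

How it is judged:
By the outcome, as a careful person would: the job done as asked, in the order asked, and still so for the second after the job is handed in, with the robot touching nothing.
It also fails if it takes over 29 s, if anything falls off the work surface, if the arm or the gripper's body presses on something with over 40 N, if the wrist force passes 120 N, or if a joint passes its speed limit or range.

## Robot

A 7-joint arm with a two-finger parallel gripper is mounted at the origin on a cart in front of the work surface, level with it; the furniture and walls round the work are solid. World frame = base frame: x ahead of the robot, y to its left, z up, the work surface at z = 0. Lengths are in mm, angles in rad, forces in N, time in s.
With the tool pointing down it reaches from about 400 to 875 mm from the base axis. Payload 19.3 kg.
Tool frame: the origin (TCP) lies at the very end of the fingers, on their centre line; the grasp point (between the pads) lies 19 mm behind it (grip_point_offset is the z of the grasp point in the tool frame, in mm); z points along the fingers, x is the direction in which the jaws open and shut, and the axes are right-handed (so a half turn about z gives the same grasp; the last joint's range is limited). The gripper opens to 85 mm and grips with 20 to 120 N. Pads are 22 mm wide; open, the fingers measure 114 mm over their backs; the gripper's body (76 mm by 85 mm) begins 54 mm behind the grasp point. The pads swing forward as they close: fully open they stand 13 mm farther back than shut.
Start: joints at [1.271, 0.521, -0.036, 1.599, 0.021, 1.021, -0.113], TCP at [142.336, -608.568, 231.291] pointing down, gripper open.
Joint ranges: [-2.91, 2.91], [-0.3, 2.13], [-1.5, 1.42], [0.17, 2.43], [-1.26, 4.41], [0.16, 1.93], [-2.52, 2.52]. Speed limits (rad/s): [1.89, 1.89, 2.39, 2.39, 3.01, 3.01, 3.01].

## Interface

Orientations are given as a 3x3 rotation matrix whose columns are the frame's x, y, z axes.
In Python, from workcell import movep, movel, goto_joints, open_gripper, clamp, wait, inverse_kinematics, read_state, camera, PlanningError, finish_job, grip_point_offset gives the robot as it stands. Calls block until the motion is done:
- movep(position, orientation): joint-space move of the TCP to a pose.
- movel(position, frame=None, max_speed=150, guard=None): straight line of the TCP; frame=None keeps the orientation; max_speed is the mean speed in mm/s. With guard (N) it stops when the force on the tool has changed by that much, and returns True; else False.
- goto_joints(angles): joint-space move.
- open_gripper() and clamp(): open the fingers fully, or close them until they stop; the grip force is fixed at half the most.
- wait(seconds).
- inverse_kinematics(position, orientation): joint angles nearest the present ones, or None.
- read_state(): the state.
- camera(name): name is "scene" or "top" or "wrist"; returns a dict with "image" (420x560x3 uint8, blue, green, red), "range_z" (420x560 float32, mm along the optical axis (not along the pixel's ray), 0 where there is no reading), "fx", "fy", "cx", "cy" (pixels), "cam_to_world" (4x4, takes a point from camera to world coordinates). Camera axes: x right, y up, looking along -z (the intrinsics and any distortion apply to the point x, -y, -z); pixel columns grow to the right and rows downward; lengths in mm; the calibration is good to about 2 mm. A picture is of the moment at which its call begins.
A pose or a line that the arm cannot do raises PlanningError and nothing moves.
- finish_job(): hands the job in, once; it reports no verdict.
The state is a dict: "time": time; "qpos": joint angles; "qvel": joint speeds; "joint_efforts": joint torques, N m; "eef_pos": TCP position; "tool_rot": TCP orientation; "ft_force": force on the tool from outside, world axes, zero at the start; "torque": the same for the moment, N m; "finger_gap": finger opening in mm.
Only numpy, scipy, OpenCV 4.12 (cv2) and the standard library are available. Lean on these libraries where they do the work, as an engineer would, in place of code of your own. Each camera call takes 0.05 s, during which the arm holds its last target. There are 200 camera calls.

## Working session

There is one attempt and no reset: what is moved stays moved. The work goes in short steps, each a Python script; the robot and the scene stay as the last script left them, time stands still between calls to the robot, and variables do not carry over. Pictures are saved under pics/ and viewed, about 8 in all and at most 12, crops included, and the job is handed in when it is done.

```bash
mkdir -p pics
python3 - <<'E'
from workcell import *
import cv2,numpy as np
for n in("top","scene"):
    c=camera(n); cv2.imwrite(f"pics/{n}1.png",c["image"]); np.savez(f"{n}1.npz",**c)
    print(n,c["fx"],c["fy"],c["cx"],c["cy"],np.round(c["cam_to_world"],3).tolist(),[k for k in c])
s=read_state();print(s["time"],s["eef_pos"],np.round(s["tool_rot"],2).tolist(),s["finger_gap"])
E
```

```text
top 407.57943443144694 407.57943443144694 274.0125341241537 214.2228201400962 [[-0.022, 0.978, -0.206, 366.994], [-1.0, -0.02, 0.01, -61.753], [0.006, 0.206, 0.978, 957.242], [0.0, 0.0, 0.0, 1.0]] ['image', 'range_z', 'fx', 'fy', 'cx', 'cy', 'cam_to_world']
scene 461.6905146840853 461.6905146840853 281.68097674477946 208.17388688547595 [[-0.745, 0.482, -0.461, 19.842], [-0.667, -0.522, 0.532, 570.502], [0.015, 0.704, 0.71, 898.203], [0.0, 0.0, 0.0, 1.0]] ['image', 'range_z', 'fx', 'fy', 'cx', 'cy', 'cam_to_world']
0.1 [ 142.27676623 -608.2700955   230.76161349] [[0.23, -0.97, -0.0], [-0.97, -0.23, 0.0], [-0.0, 0.0, -1.0]] 85.30931041904883
```

View pics/top1.png

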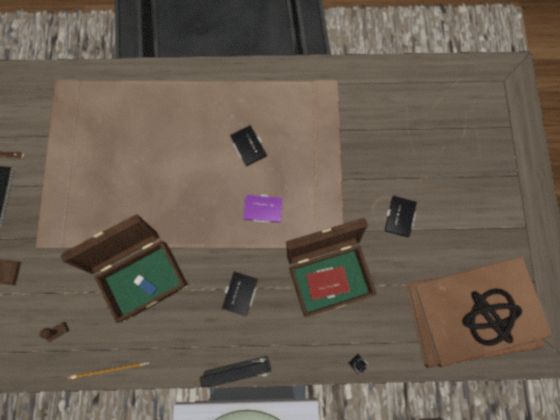

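View pics/scene1.png

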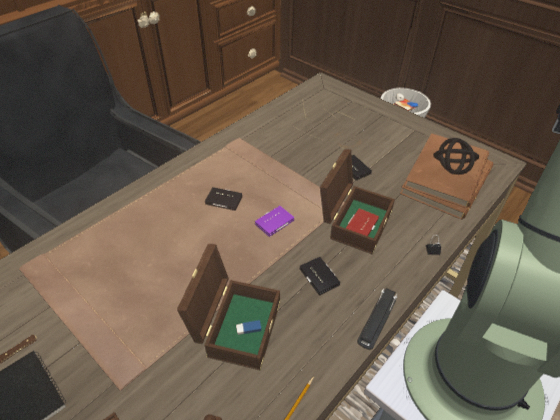

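The top view shows the red pad in the right box (pixel 328,283) and the blue/white eraser in the left box (145,284). Both hinges are on the far side. Next I'll measure the right box.

```bash
cat > h.py <<'E'
import numpy as np,cv2
def cloud(c):
    z=c["range_z"].astype(float);h,w=z.shape
    u,v=np.meshgrid(np.arange(w),np.arange(h))
    P=np.stack([(u-c["cx"])/c["fx"]*z,-(v-c["cy"])/c["fy"]*z,-z,np.ones_like(z)],-1)@np.array(c["cam_to_world"]).T
    P=P[...,:3];P[z<=0]=np.nan
    return P
E
python3 - <<'E'
from h import *
for n,roi in(("top",(slice(200,330),slice(270,390))),("scene",(slice(130,270),slice(310,410)))):
    c=dict(np.load(n+"1.npz"));P=cloud(c);I=c["image"].astype(int)
    hsv=cv2.cvtColor(c["image"],cv2.COLOR_BGR2HSV)
    red=((hsv[...,0]<8)|(hsv[...,0]>172))&(hsv[...,1]>150)&(hsv[...,2]>80)
    grn=(hsv[...,0]>50)&(hsv[...,0]<95)&(hsv[...,1]>80)
    m=np.zeros(red.shape,bool);m[roi]=1
    f=lambda q:P[q&m][np.isfinite(P[q&m]).all(1)]
    z=P[...,2]
    for nm,q in(("red",red),("felt",grn|red),("rim",(z>47)&(z<58)),("low",(z>20)&(z<57)),("lid",z>70),("lidtop",z>150)):
        p=f(q)
        if len(p)<5:print(n,nm,len(p));continue
        r=cv2.minAreaRect(p[:,:2].astype(np.float32))
        print(n,nm,len(p),"zmed",np.median(p[:,2]).round(1),"zmax",p[:,2].max().round(1),"rect",np.round(r[0],1),np.round(r[1],1),round(r[2],1))
    p=f((np.abs(z)<25)); print("desk z",np.percentile(p[:,2],[5,50,95]).round(1))
E
```

```text
top red 587 zmed 20.7 zmax 26.2 rect [ 403.9 -188.2] [53.  83.5] 12.0
top felt 2118 zmed 8.1 zmax 26.2 rect [ 407.9 -199.2] [100.  146.3] 15.5
top rim 920 zmed 51.7 zmax 58.0 rect [ 414.6 -196. ] [132.5 165.6] 15.6
top low 1818 zmed 44.5 zmax 57.0 rect [ 485.6 -174.2] [281.  167.3] 16.8
top lid 1381 zmed 164.0 zmax 174.7 rect [ 485.  -175.6] [ 35.7 164.7] 15.8
top lidtop 830 zmed 166.0 zmax 174.7 rect [ 492.  -173.7] [ 21.2 164.7] 15.8
desk z [-2.9  1.5 20.4]
scene red 454 zmed 19.0 zmax 25.3 rect [ 402.3 -192.4] [56.3 87. ] 10.8
scene felt 875 zmed 15.8 zmax 25.3 rect [ 413.5 -210.3] [ 93.3 126.4] 15.2
scene rim 603 zmed 50.3 zmax 57.9 rect [ 426.8 -253.5] [140.6 295.3] 12.0
scene low 1516 zmed 41.0 zmax 57.0 rect [ 424.9 -254. ] [145.1 298.3] 10.4
scene lid 1133 zmed 125.0 zmax 173.0 rect [ 484.5 -174.7] [ 36.  172.7] 15.6
scene lidtop 394 zmed 163.8 zmax 173.0 rect [ 492.2 -173.5] [ 21.3 168.7] 15.9
desk z [-5.1 -1.5 18.1]
```

Both views agree: yaw is about 15.7°, centre about (409,-198), and the lid edge is at z≈165 as specified. Next I go behind the lid with closed fingers.

```bash
cat >> h.py <<'E'
a=np.radians(15.7);s_,c_=np.sin(a),np.cos(a)
R=np.array([[s_,-c_,0],[-c_,-s_,0],[0,0,-1]])
def B(x,y,z): return np.array([409+c_*x-s_*y,-198+s_*x+c_*y,z])
E
python3 - <<'E'
from workcell import *
from h import *
for p in(B(165,0,290),B(165,0,125),B(45,0,125)): print(p.round(0),inverse_kinematics(p,R) is not None)
clamp()
movep(B(165,0,290),R)
movel(B(165,0,125),max_speed=200)
s=read_state();print(s["time"],s["eef_pos"],s["finger_gap"],s["ft_force"])
c=camera("scene");cv2.imwrite("pics/s2.png",c["image"])
E
```

```text
[ 568. -153.  290.] True
[ 568. -153.  125.] True
[ 452. -186.  125.] True
4.075 [ 568.42320957 -153.53835735  126.00506819] -0.14448839177530384 [0.12630288 0.10237318 0.07836989]
```

View pics/s2.png

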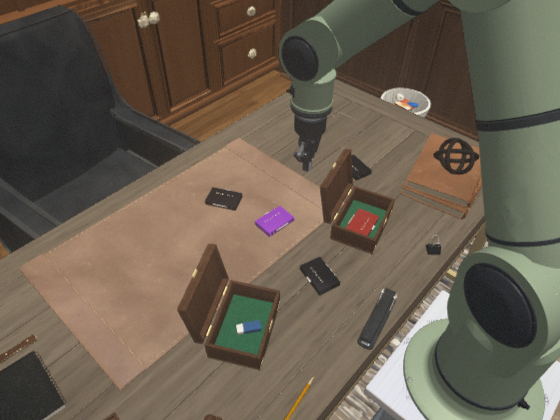

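The closed fingers (tip at about 307,168) are behind the lid, clear of it. Now the push, guarded.

Run:
```python
from workcell import *
from h import *
g=movel(B(45,0,125),max_speed=70,guard=20)
s=read_state();print(g,s["time"],s["eef_pos"],s["ft_force"])
g2=movel(B(150,0,150),max_speed=150)
movel(B(150,0,270),max_speed=200)
wait(1)
s=read_state();print(s["time"],s["eef_pos"],s["ft_force"])
for n in("scene","top"):
    c=camera(n);cv2.imwrite(f"pics/{n}3.png",c["image"]);P=cloud(c)
    rel=P-B(0,0,0);x=rel[...,0]*c_+rel[...,1]*s_;y=-rel[...,0]*s_+rel[...,1]*c_
    q=(np.abs(x)<60)&(np.abs(y)<75);print(n,"z over box",np.nanpercentile(P[...,2][q],[5,50,95]).round(1))
```

```text
True 5.125 [ 503.97679997 -171.9611769   125.97588223] [ 0.89251562 -0.64878079  6.14047959]
7.4 [ 553.40066938 -157.4319261   270.01148153] [ 1.04943902 -0.24570599  0.74732879]
scene z over box [ 3.8 18.7 51.5]
top z over box [ 21.2 739.9 770.8]
```

View pics/scene3.png

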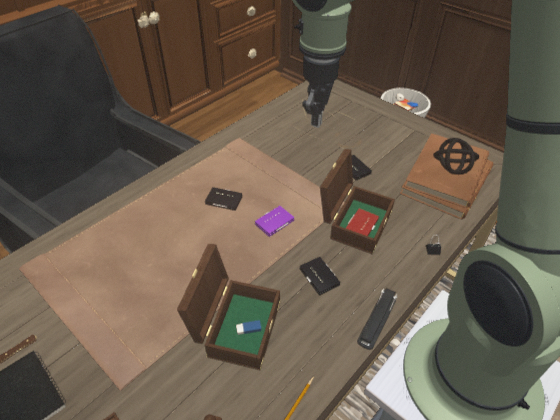

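The 20 N guard tripped on first contact and the lid fell back, still open. I'll repeat it slower with a higher guard, still well under the limit.

Run:
```python
from workcell import *
from h import *
movel(B(140,0,270),max_speed=200)
movel(B(140,0,125),max_speed=200)
def loc(s): d=s["eef_pos"]-B(0,0,0);return round(d[0]*c_+d[1]*s_,1)
for x,v in((104,60),(85,25),(65,35),(45,35)):
    g=movel(B(x,0,125),max_speed=v,guard=50)
    s=read_state();print(g,s["time"],loc(s),s["ft_force"].round(1))
    if g:break
c=camera("scene");cv2.imwrite("pics/s4.png",c["image"][60:330,150:520])
```

```text
False 9.375 104.3 [ 0.4 -0.5  1.6]
False 10.2833 85.0 [0.9 0.2 0.2]
False 11.0083 65.1 [ 0.4 -0.7  0.3]
False 11.7333 45.1 [ 0.7  0.2 -0.2]
```

View pics/s4.png

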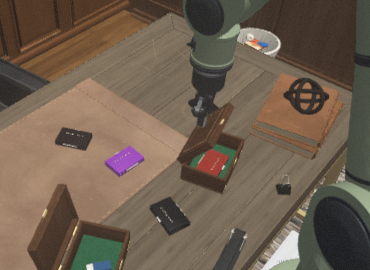

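The lid is past upright and coming down, with the fingers behind it (crop 205,110). I'll back away, let it fall, and check.

Run:
```python
from workcell import *
from h import *
movel(B(150,0,150),max_speed=150)
movel(B(150,0,280),max_speed=200)
wait(1.5)
s=read_state();print(s["time"],s["ft_force"].round(1))
c=camera("scene");cv2.imwrite("pics/s5.png",c["image"]);P=cloud(c)
rel=P-B(0,0,0);x=rel[...,0]*c_+rel[...,1]*s_;y=-rel[...,0]*s_+rel[...,1]*c_
for lo,hi in((-50,-25),(-12,12),(25,50)):
    q=(x>lo)&(x<hi)&(np.abs(y)<65)&(P[...,2]>-10);print(lo,np.nanpercentile(P[...,2][q],[5,50,95]).round(1))
```

```text
14.95 [0.3 0.1 0.1]
-50 [68.  70.5 73.1]
-12 [68.1 70.7 73.2]
25 [68.  70.5 72.9]
```

View pics/s5.png

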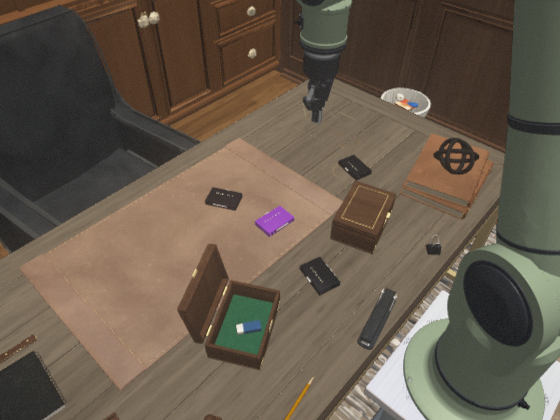

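The pad box is shut: its top (365,205) is level at z≈70–71 from front to back. The eraser box is still open and the arm is clear.

```bash
python3 -c "
from workcell import *
finish_job()"
```

```text
the job is handed in; nothing more can be done
```

The box with the red ink pad is shut, and the eraser box is still open. I pushed the lid from behind with the closed fingers until it was past upright, then backed off. It fell shut by its own weight.

**First try:** the push stopped when its 20 N guard tripped on first contact, and the lid fell back open. A slower second push with a 50 N guard went through without tripping.

**Last checks, at 14.95 s:**
- **Lid:** the top is level at about 70.5 mm from front to hinge. The nominal height is 73 mm, and the roughly 2 mm difference is within camera calibration.
- **Eraser box:** the last picture shows it untouched, with its lid still open.
- **Arm:** the wrist force was close to zero, and the arm was clear of everything.

The one measurement that disagreed was a top-camera height check after the first try. The arm was in that camera's view, so I ignored the reading and relied on the scene camera.

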